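# Sweep the cut-offs into the scrap pan

## Robot

A 7-joint arm with a two-finger parallel gripper is mounted at the origin on the work surface. World frame = base frame: x ahead of the robot, y to its left, z up, the work surface at z = 0. Lengths are in m, angles in rad, forces in N, time in s.
With the tool pointing down it reaches from about 0.425 to 0.875 m from the base axis. Payload 4.7 kg.
Tool frame: the origin (TCP) lies on the centre line of the jaws, within the pads' length; the fingertips stand ahead of it and the grasp point (between the pads) lies 8 mm behind it (ctrl.finger_overhang is the x of the fingertips in the tool frame, in m); x points along the fingers, z is the direction in which the jaws open and shut, and the axes are right-handed (so a half turn about x gives the same grasp; the last joint's range is limited). The gripper opens to 87 mm and grips with 3 to 60 N. Pads are 19 mm wide; open, the fingers measure 117 mm over their backs; the gripper's body (75 mm by 190 mm) begins 51 mm behind the grasp point.
Start: joints at [1.232, 0.321, -0.07, 1.45, 0.023, 1.371, -0.057], TCP at [0.225, -0.61, 0.234] pointing down, gripper open.
Joint ranges: [-2.86, 2.86], [-0.3, 2.09], [-1.38, 1.24], [0.06, 2.45], [-1.56, 4.7], [0.09, 2.05], [-2.69, 2.69]. Speed limits (rad/s): [2.57, 2.57, 3.14, 3.14, 3.14, 3.14, 3.14].

## Interface

Orientations are given as a rotation vector (axis times angle).
In Python, from bench import readout, viewer, job, nets, ctrl gives the robot as it stands.
- The arm moves only by the shell command python3 -m creep 'ROWS' [FORCE]. ROWS is JSON, a list of rows, each an object with "linear": the shift along the tool's x, y, z in m, a list of three; "twist": the turn, a rotation vector about the tool's x, y, z in degrees, a list of three; "fingers": the gripper's target within -1 to 1 (shut at 1, half-way at 0, fully open at -1). A call has 1 to 8 rows; each row is the pose to reach, as a shift and turn from the pose commanded when the call began, along the tool's axes at that moment; what a row does not reach only later rows make up. A row lasts 1/12 s, in which the tool goes at most 41.7 mm and 7.16 degrees, less where a joint would pass 70% of its speed; a pose out of reach is approached as far as the arm can. A call with a gripper value outside its range is refused whole. The fingers move at their own pace and stop on an object; FORCE is the grip in N (left out, the last holds). Time passes only in rows, so rows that repeat a pose let the fingers close. It gives the time, the measured TCP pose, the force and the opening at its end, in the units of the state.
- readout.get_state(): the state, without advancing time (a new reading comes with each control period).
- viewer.get_image(name): name is "scene" or "top"; returns (picture, depth): 384x512x3 uint8, red, green, blue; 384x512 float32, m along the optical axis (not along the pixel's ray), 0 where there is no reading.
- viewer.camera_params(name): a dict with "K" (3x3 intrinsics, pixels), "cam_to_world" (4x4, takes a point from camera to world coordinates). Camera axes: x right, y down, z forward; pixel columns grow to the right and rows downward; lengths in m; the calibration is good to about 2 mm. A picture is of the moment at which its call begins. camera_params takes no time and is no camera call.
- job.close_job(): hands the job in, once; it reports no verdict.
Trained networks look in the newest picture that a camera, given by its name, has taken for a name from the list of things; names that differ only in an ending like _2 or _b are one class to them, and where a whole thing is asked for, a point or a joint stands for the part that bears it (a point fixed in the world has none). Each returns a list of dicts, best first, with "conf" (0 to 1); they miss things now and then, are a little off and sometimes report something else, mostly with a low value. They report only what shows in the picture. A call takes as long as a camera call.
- nets.boxes_of(camera, label): "centre" ([x, y, z] in m, in world coordinates, good to about 4 mm: the middle of the surface that is visible of it).
- nets.place_of(camera, label): "centre" ([x, y, z] in m, in world coordinates, good to about 4 mm: a listed point, or the origin of a listed thing).
The state is a dict: "time": time; "joint_positions": joint angles; "qd": joint speeds; "joint_torque": joint torques, N m; "position": TCP position; "tool_rot": TCP orientation; "ft_force": force on the tool from outside, world axes, zero at the start; "torque": the same for the moment, N m; "grip_width": opening from 0.0 (shut) to 1.0 (fully open).
Only numpy, scipy, OpenCV 4.12 (cv2) and the standard library are available. Lean on these libraries where they do the work, as an engineer would, in place of code of your own. Each camera call takes 0.05 s, during which the arm holds its last target.

## Task

Clear the welding table of scrap: sweep the three bright steel cut-offs (the flat-bar end, the square-tube slice and the round-bar slice) across the table with the fingertips and over the sloping lip of the yellow scrap pan, until all three lie inside the pan, well past its lip. Only push them along, without gripping or lifting them or crushing them against the pan, and leave the bracket, the tape measure, the gas nozzle and the other tools where they are.

Things in the scene. Friction and masses are not known exactly. Their poses are not given: they have to be found in the camera images.
- bar_end: to be swept: bright cut-off of steel flat bar, 45 x 40 mm and 12 mm thick, lying flat, about 165 g. Origin at the centre of its underside, x along the 45 mm, z up
- tube_slice: to be swept: bright slice of square steel tube lying like a square frame, 40 x 40 mm outside, 4 mm walls, open in the middle, 16 mm high, about 75 g. Origin at the centre of its underside, z up
- round_slice: to be swept: bright disc sawn off a round bar, 38 mm diameter, 14 mm high, lying flat, about 120 g. Origin at the centre of its underside, z up
- pan: yellow scrap pan, fixed to the table by the blue magnet block (64 mm high) behind it. Its own +x points from the open mouth into the pan (within 0.3 rad of the world's -y). Origin at table height under the middle of its flat floor, which is 2 mm thick and runs from x = -75 to +75 mm and y = -88 to +88 mm. Side walls 32 mm high, back wall 42 mm; block from x = 78 to 129 mm
- pan_mouth (a point): middle of the front edge of the pan's bare steel lip, at table height, 100 mm in front of the pan's origin; axes as the pan's. From here the lip, as wide as the floor (176 mm) and without sides, slopes up to 2.2 mm above the table over 25 mm, where the flat floor begins
- bracket: leave alone: small tacked steel bracket, base plate 60 x 50 mm with an upright plate and a gusset, 52 mm high. Origin at the centre of its underside
- tape_measure: leave alone: red tape measure with black sides standing upright, 70 x 40 mm, 58 mm high. Origin at the centre of its underside
- gas_nozzle: leave alone: copper torch gas nozzle standing on its wide end, 31 mm diameter, 58 mm high, easily knocked over. Origin at the centre of its underside
- wire_brush: leave alone: wire brush with a wooden back lying bristles up at the near left, 240 x 28 mm, 40 mm high. Origin under its middle, x along it towards the bristles
- pliers: leave alone: pliers with blue handles lying at the far side, 190 mm long, 66 mm wide, 16 mm high. Origin under the pivot, x towards the jaws
- grinder: leave alone: green and grey cordless angle grinder lying at the left with its disc up, 365 mm long, 130 mm wide, 94 mm high. Origin on the table under its middle, x towards the disc (disc centre at x = 125 mm)
- gel_tin: leave alone: closed round tin of nozzle gel at the far side, white with a blue lid, 70 mm diameter, 48 mm high. Origin at the centre of its underside

How it is judged:
At the end, for the whole second after the job is handed in: All three cut-offs lie at rest inside the pan between its sides and its back, each one's centre at least 20 mm behind the line where the lip meets the flat floor (x over -55 mm in the pan's frame), none standing higher than 25 mm, and every tool and the bracket within 20 mm of where it stood (x of bar_end in the frame of pan between -0.055 and 0.075 m and y of bar_end in the frame of pan between -0.088 and 0.088 m and height (world z) of each of bar_end, tube_slice, round_slice below 0.025 m and linear speed of each of bar_end, tube_slice, round_slice below 0.02 m/s and x of tube_slice in the frame of pan between -0.055 and 0.075 m and y of tube_slice in the frame of pan between -0.088 and 0.088 m and x of round_slice in the frame of pan between -0.055 and 0.075 m and y of round_slice in the frame of pan between -0.088 and 0.088 m and distance of each of bracket, tape_measure, gas_nozzle, wire_brush, pliers, grinder, gel_tin from where it was at the start of the episode below 0.02 m); the robot touches nothing.
It fails at once if a cut-off is lifted more than 25 mm off the table (height (world z) of any of bar_end, tube_slice, round_slice above 0.025 m).
It fails at once if a cut-off is gripped or squeezed hard (more than 30 N from the fingers) (contact force between the fingers and bar_end above 30 N or contact force between the fingers and tube_slice above 30 N or contact force between the fingers and round_slice above 30 N).
It fails at once if the bracket, the tape measure or the gas nozzle is moved more than 20 mm (distance of any of bracket, tape_measure, gas_nozzle from where it was at the start of the episode above 0.02 m).
It fails at once if the wire brush, pliers, grinder or gel tin is moved more than 20 mm (distance of any of wire_brush, pliers, grinder, gel_tin from where it was at the start of the episode above 0.02 m).
It also fails if it takes over 58 s, if anything falls off the work surface, if the arm or the gripper's body presses on something with over 40 N, if the wrist force passes 120 N, or if a joint passes its speed limit or range.

## Working session

There is one attempt and no reset: what is moved stays moved. The work goes in short steps, Python scripts to look and compute and a shell command to move; the robot and the scene stay as the last step left them, time stands still between calls to the robot, and variables do not carry over. Pictures are saved under pics/ and viewed, and the job is handed in when it is done.

```bash
ls; mkdir -p pics; python3 - <<'E'
from bench import readout, viewer, nets, ctrl
import cv2, numpy as np
s=readout.get_state()
print({k:np.round(v,3).tolist() for k,v in s.items()}, ctrl.finger_overhang)
for c in ("scene","top"):
    im,d=viewer.get_image(c); cv2.imwrite(f"pics/{c}0.png",im[...,::-1])
    p=viewer.camera_params(c); print(c,np.round(p["K"],1).tolist(),np.round(p["cam_to_world"],3).tolist())
    for n in ["bar_end","tube_slice","round_slice","pan","pan_mouth","bracket","tape_measure","gas_nozzle"]:
        r=nets.place_of(c,n); print(c,n,[(np.round(a["centre"],3).tolist(),round(a["conf"],2)) for a in r[:3]])
print(readout.get_state()["time"])
E
```

```text
pics
{'time': 0.0, 'joint_positions': [1.232, 0.322, -0.07, 1.452, 0.023, 1.371, -0.057], 'qd': [-0.001, -0.001, 0.0, 0.0, 0.0, 0.001, 0.0], 'joint_torque': [-0.0, -49.129, -0.404, -31.252, -0.064, 0.044, 0.0], 'position': [0.224, -0.609, 0.232], 'tool_rot': [0.947, 1.357, -0.945], 'ft_force': [0.244, -0.195, 0.527], 'torque': [0.053, 0.024, -0.006], 'grip_width': 0.994} 0.011
scene [[475.0, 0.0, 255.4], [0.0, 475.0, 191.1], [0.0, 0.0, 1.0]] [[0.196, 0.844, -0.499, 1.114], [0.981, -0.168, 0.101, -0.001], [0.002, -0.509, -0.861, 0.993], [0.0, 0.0, 0.0, 1.0]]
scene bar_end []
scene tube_slice [([0.462, 0.254, 0.002], 0.7), ([0.561, -0.268, 0.002], 0.43)]
scene round_slice [([0.558, -0.018, -0.002], 0.58)]
scene pan [([0.564, -0.268, 0.0], 0.9)]
scene pan_mouth [([0.535, -0.169, -0.002], 0.94), ([0.774, -0.141, -0.003], 0.59)]
scene bracket [([0.56, 0.251, -0.001], 0.82), ([0.769, -0.145, 0.001], 0.53), ([0.77, 0.13, -0.001], 0.51)]
scene tape_measure [([0.373, 0.014, -0.002], 0.68)]
scene gas_nozzle [([0.766, -0.006, -0.007], 0.79)]
top [[378.2, 0.0, 250.0], [0.0, 378.2, 197.2], [0.0, 0.0, 1.0]] [[0.154, -0.968, 0.2, 0.389], [-0.988, -0.151, 0.031, 0.081], [0.0, -0.202, -0.979, 0.925], [0.0, 0.0, 0.0, 1.0]]
top bar_end [([0.676, 0.163, 0.0], 0.71), ([0.369, 0.013, 0.0], 0.46)]
top tube_slice []
top round_slice [([0.554, -0.02, 0.001], 0.67)]
top pan [([0.561, -0.265, -0.001], 0.78)]
top pan_mouth [([0.532, -0.168, -0.004], 0.64)]
top bracket [([0.563, 0.257, 0.0], 0.66)]
top tape_measure [([0.369, 0.009, 0.002], 0.86), ([0.556, -0.021, 0.0], 0.65), ([0.532, -0.167, -0.006], 0.62)]
top gas_nozzle [([0.768, -0.002, -0.001], 0.75)]
0.9
```

View pics/scene0.png

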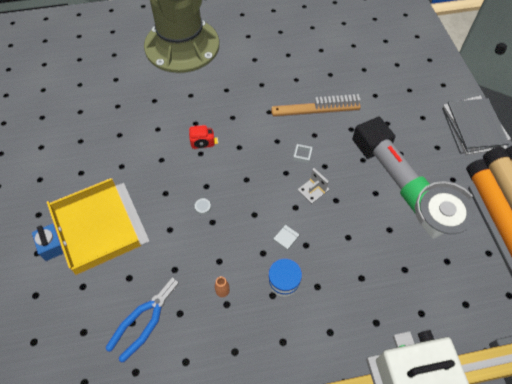

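View pics/top0.png

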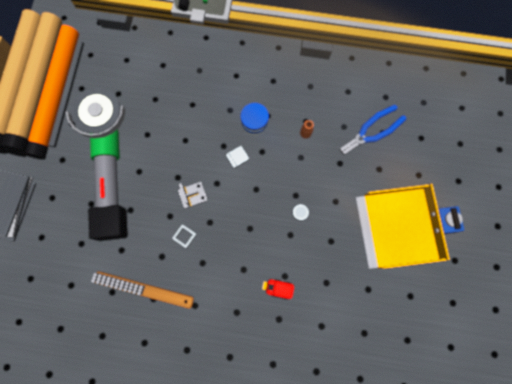

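The scene view shows the tube slice at (303,152), the bar end at (286,237), the round slice at (202,205), and the pan around (95,225) with its lip on the right. Next I'll measure positions, pan yaw and tool axes precisely.

```bash
cat > h.py <<'E'
import numpy as np, cv2
from bench import readout, viewer, nets, ctrl
from scipy.spatial.transform import Rotation as R
def ray(c,uv,z):
    p=viewer.camera_params(c);K=p["K"];T=np.array(p["cam_to_world"])
    d=T[:3,:3]@np.linalg.inv(K)@np.array([uv[0],uv[1],1.]);o=T[:3,3]
    return (o+d*(z-o[2])/d[2])
def proj(c,P):
    p=viewer.camera_params(c);T=np.linalg.inv(np.array(p["cam_to_world"]));q=np.array(p["K"])@(T[:3,:3]@np.asarray(P,float)+T[:3,3]);return q[:2]/q[2]
def blob(c,im,P,h,dv=35):
    u=proj(c,[P[0],P[1],h]).astype(int);w=26
    x0,y0=u[0]-w,u[1]-w
    g=cv2.cvtColor(im[y0:y0+2*w,x0:x0+2*w],cv2.COLOR_RGB2HSV)
    m=((g[...,2]>165)&(g[...,1]<60)).astype(np.uint8)
    n,l,st,ce=cv2.connectedComponentsWithStats(m)
    out=[]
    for i in range(1,n):
        if st[i,4]>40:
            ys,xs=np.where(l==i)
            w3=np.array([ray(c,(x+x0,y+y0),h)[:2] for x,y in zip(xs,ys)],np.float32)
            r=cv2.minAreaRect(w3*1000); out.append((np.round(r[0],0).tolist(),np.round(r[1],0).tolist(),round(r[2])))
    return out
PAN=None
def st():
    s=readout.get_state(); M=R.from_rotvec(s["tool_rot"]).as_matrix(); return s,np.array(s["position"]),M
E
python3 - <<'E'
from h import *
s,p,M=st(); print(p,"\n",M.round(3))
for c in("scene","top"):
    im=cv2.imread(f"pics/{c}0.png")[...,::-1]
    for n,P,h in(("bar",(.676,.163),.012),("tube",(.462,.254),.016),("round",(.556,-.019),.014)):
        print(c,n,blob(c,im,P,h))
    hsv=cv2.cvtColor(np.ascontiguousarray(im),cv2.COLOR_RGB2HSV)
    # pan lip: grey bright strip near mouth
    u=proj(c,(.54,-.18,0)).astype(int);print(u)
    m=((hsv[...,2]>150)&(hsv[...,1]<60)).astype(np.uint8)
    n,l,stt,ce=cv2.connectedComponentsWithStats(m)
    for i in range(1,n):
        if np.hypot(*(ce[i]-u))<40 and stt[i,4]>100:
            ys,xs=np.where(l==i); w3=np.array([ray(c,(x,y),0.001)[:2] for x,y in zip(xs,ys)],np.float32)
            print("lip",cv2.minAreaRect(w3*1000),cv2.boxPoints(cv2.minAreaRect(w3*1000)).round().tolist())
    m=((hsv[...,0]>22)&(hsv[...,0]<35)&(hsv[...,1]>150)&(hsv[...,2]>200)).astype(np.uint8)
    for n_ in["gel_tin","wire_brush","pliers","grinder"]:
        print(n_,[(np.round(a["centre"],3).tolist(),round(a["conf"],2)) for a in nets.place_of(c,n_)[:2]])
E
```

```text
[ 0.22455748 -0.61001578  0.23359946] 
 [[ 0.     0.938  0.345]
 [-0.     0.345 -0.938]
 [-1.    -0.     0.   ]]
scene bar [([675.0, 160.0], [41.0, 46.0], 40)]
scene tube [([458.0, 253.0], [41.0, 42.0], 65)]
scene round [([559.0, -15.0], [36.0, 38.0], 79)]
[132 212]
lip ((538.2486572265625, -182.00108337402344), (178.54840087890625, 21.589664459228516), 15.860170364379883) [[449.0, -196.0], [455.0, -217.0], [627.0, -168.0], [621.0, -147.0]]
gel_tin [([0.773, 0.132, -0.003], 0.97)]
wire_brush [([0.324, 0.325, -0.001], 0.61)]
pliers [([0.766, -0.004, -0.004], 0.71)]
grinder [([0.591, 0.473, -0.0], 0.83), ([0.769, -0.144, -0.001], 0.32)]
top bar [([675.0, 158.0], [42.0, 47.0], 41)]
top tube [([456.0, 253.0], [43.0, 42.0], 66)]
top round [([558.0, -18.0], [37.0, 37.0], 8)]
[364 229]
lip ((537.0054321289062, -183.12838745117188), (177.5852508544922, 20.81160545349121), 16.136028289794922) [[449.0, -198.0], [455.0, -218.0], [625.0, -168.0], [619.0, -148.0]]
gel_tin [([0.78, 0.127, -0.001], 0.65)]
wire_brush [([0.313, 0.325, 0.0], 0.85)]
pliers [([0.772, -0.144, 0.0], 0.79)]
grinder [([0.594, 0.475, -0.002], 0.65)]
```

```bash
cat >> h.py <<'E'
def go(x,y,z,yaw):
    s,p,M=st(); 
    l=M.T@(np.array([x,y,z])-p); a=np.radians(yaw)
    Y=np.array([np.cos(a),np.sin(a),0]);X=np.array([0,0,-1.]);N=np.stack([X,Y,np.cross(X,Y)],1)
    print("t",round(s["time"],2),"pos",p.round(4),"F",np.round(s["ft_force"],1),"w",round(s["grip_width"],2))
    print(" lin",l.round(4).tolist(),"twist",np.degrees(R.from_matrix(M.T@N).as_rotvec()).round(1).tolist())
def pan(x,y):
    o=np.array([.562,-.266]);return o+x*np.array([.276,-.961])+y*np.array([.961,.276])
E
python3 -c "
from h import *
go(.5485,.027,.1,102.8)"
```

```text
t 1.3 pos [ 0.2246 -0.61    0.2336] F [-0.6 -0.3 -0.4] w 1.0
 lin [0.1335, 0.5241, -0.4858] twist [-82.6, -0.0, 0.0]
```

```bash
python3 -m creep '[{"linear":[0,0.12,-0.11],"twist":[-28,0,0],"fingers":0.5},{"linear":[0,0.12,-0.11],"twist":[-28,0,0],"fingers":0.5},{"linear":[0,0.12,-0.11],"twist":[-28,0,0],"fingers":0.5},{"linear":[0,0.12,-0.11],"twist":[-28,0,0],"fingers":0.5},{"linear":[0,0.24,-0.22],"twist":[-55,0,0],"fingers":0.5},{"linear":[0,0.24,-0.22],"twist":[-55,0,0],"fingers":0.5},{"linear":[0,0.24,-0.22],"twist":[-55,0,0],"fingers":0.5},{"linear":[0,0.24,-0.22],"twist":[-55,0,0],"fingers":0.5}]' 10; python3 -c "
from h import *
go(.5485,.027,.1,102.8)"
```

```text
time: 1.97
position: [0.3747, -0.3181, 0.2339]
tool_rot: [0.197, 1.561, -0.198]
ft_force: [1.9, 0.8, 0.2]
grip_width: 0.477
t 1.97 pos [ 0.3747 -0.3181  0.2339] F [1.9 0.8 0.2] w 0.48
 lin [0.1337, 0.3775, 0.0825] twist [-27.2, 0.0, 0.0]
```

```bash
python3 -m creep '[{"linear":[0,0.377,0.0825],"twist":[-27.2,0,0],"fingers":0.5},{"linear":[0,0.377,0.0825],"twist":[-27.2,0,0],"fingers":0.5},{"linear":[0,0.377,0.0825],"twist":[-27.2,0,0],"fingers":0.5},{"linear":[0,0.377,0.0825],"twist":[-27.2,0,0],"fingers":0.5},{"linear":[0,0.377,0.0825],"twist":[-27.2,0,0],"fingers":0.5},{"linear":[0,0.377,0.0825],"twist":[-27.2,0,0],"fingers":0.5},{"linear":[0,0.377,0.0825],"twist":[-27.2,0,0],"fingers":0.5},{"linear":[0,0.377,0.0825],"twist":[-27.2,0,0],"fingers":0.5}]'; python3 -c "
from h import *
go(.5485,.027,.05,102.8)"
```

```text
time: 2.63
position: [0.5264, -0.0222, 0.2341]
tool_rot: [-0.171, 1.563, 0.169]
ft_force: [0.9, -1.5, 0.0]
grip_width: 0.251
t 2.63 pos [ 0.5264 -0.0222  0.2341] F [ 0.9 -1.5  0. ] w 0.25
 lin [0.184, 0.0435, 0.032] twist [-0.4, 0.1, 0.1]
```

```bash
python3 -m creep '[{"linear":[0.02,0.0435,0.032]},{"linear":[0.04,0.0435,0.032]},{"linear":[0.08,0.0435,0.032]},{"linear":[0.12,0.0435,0.032]},{"linear":[0.15,0.0435,0.032]},{"linear":[0.184,0.0435,0.032]},{"linear":[0.184,0.0435,0.032]},{"linear":[0.184,0.0435,0.032]}]'; python3 - <<'E'
from h import *
go(.5485,.027,.017,102.8)
for c in("scene","top"):
    im,_=viewer.get_image(c); cv2.imwrite(f"pics/{c}1.png",im[...,::-1])
a=cv2.imread("pics/scene1.png")[100:292,100:356]
cv2.imwrite("pics/scene1c.png",cv2.resize(a,None,fx=3,fy=3))
E
```

```text
t 2.63 pos [ 0.5264 -0.0222  0.2341] F [ 0.9 -1.5  0. ] w 0.25
 lin [0.217, 0.0435, 0.0319] twist [-0.4, 0.1, 0.1]invalid input
```

View pics/scene1c.png

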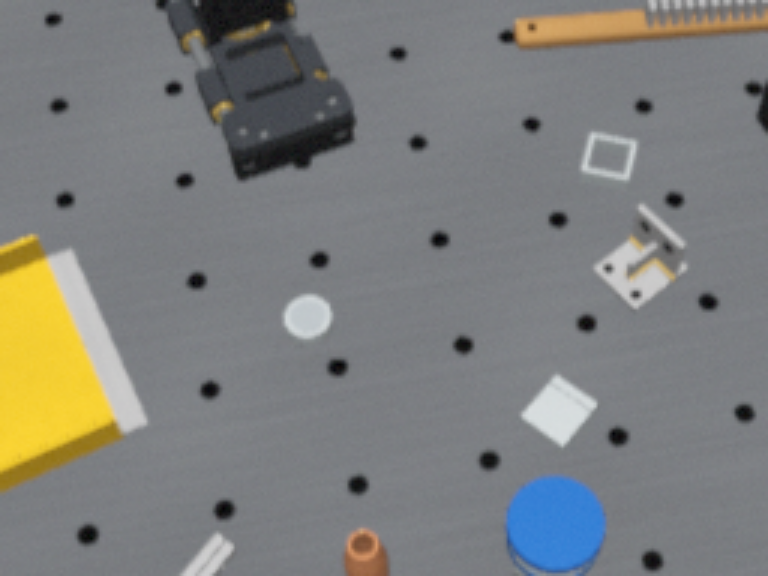

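The gripper hovers above and short of the disc (crop (307,316)) and everything is in place. Every row needs all three fields, so I'll resend with them.

```bash
python3 -m creep '[{"linear":[0.02,0.0435,0.032],"twist":[0,0,0],"fingers":0.5},{"linear":[0.04,0.0435,0.032],"twist":[0,0,0],"fingers":0.5},{"linear":[0.08,0.0435,0.032],"twist":[0,0,0],"fingers":0.5},{"linear":[0.12,0.0435,0.032],"twist":[0,0,0],"fingers":0.5},{"linear":[0.15,0.0435,0.032],"twist":[0,0,0],"fingers":0.5},{"linear":[0.184,0.0435,0.032],"twist":[0,0,0],"fingers":0.5},{"linear":[0.184,0.0435,0.032],"twist":[0,0,0],"fingers":0.5},{"linear":[0.184,0.0435,0.032],"twist":[0,0,0],"fingers":0.5}]'; python3 - <<'E'
from h import *
go(.5485,.027,.017,102.8)
E
```

```text
time: 3.4
position: [0.5462, 0.025, 0.0485]
tool_rot: [-0.169, 1.568, 0.171]
ft_force: [0.3, 0.1, 0.1]
grip_width: 0.251
t 3.4 pos [0.5462 0.025  0.0485] F [0.3 0.1 0.1] w 0.25
 lin [0.0315, 0.0014, 0.0028] twist [-0.4, -0.2, -0.1]
```

```bash
python3 -m creep '[{"linear":[0.015,0.001,0.003],"twist":[0,0,0],"fingers":0.5},{"linear":[0.026,0.001,0.003],"twist":[0,0,0],"fingers":0.5},{"linear":[0.0315,0.001,0.003],"twist":[0,0,0],"fingers":0.5},{"linear":[0.0315,0.001,0.003],"twist":[0,0,0],"fingers":0.5},{"linear":[0.0315,0.001,0.003],"twist":[0,0,0],"fingers":0.5}]'; python3 - <<'E'
from h import *
go(.6142,-.2614,.017,102.8)
E
```

```text
time: 3.82
position: [0.5508, 0.0269, 0.0189]
tool_rot: [-0.17, 1.563, 0.17]
ft_force: [0.2, -0.1, -0.1]
grip_width: 0.253
t 3.82 pos [0.5508 0.0269 0.0189] F [ 0.2 -0.1 -0.1] w 0.25
 lin [0.002, -0.2951, 0.0] twist [-0.4, 0.0, 0.0]
```

```bash
python3 -m creep '[{"linear":[0,-0.01,0],"twist":[0,0,0],"fingers":0.5},{"linear":[0,-0.016,0],"twist":[0,0,0],"fingers":0.5},{"linear":[0,-0.022,0],"twist":[0,0,0],"fingers":0.5},{"linear":[0,-0.028,0],"twist":[0,0,0],"fingers":0.5},{"linear":[0,-0.036,0],"twist":[0,0,0],"fingers":0.5},{"linear":[0,-0.046,0],"twist":[0,0,0],"fingers":0.5},{"linear":[0,-0.058,0],"twist":[0,0,0],"fingers":0.5},{"linear":[0,-0.07,0],"twist":[0,0,0],"fingers":0.5}]'; python3 - <<'E'
from h import *
go(.6142,-.2614,.017,102.8)
im,_=viewer.get_image("scene"); cv2.imwrite("pics/s2.png",cv2.resize(im[100:292,60:316,::-1],None,fx=3,fy=3))
E
```

```text
time: 4.48
position: [0.5658, -0.0426, 0.0181]
tool_rot: [-0.17, 1.564, 0.17]
ft_force: [0.4, 2.5, 1.0]
grip_width: 0.251
t 4.48 pos [ 0.5658 -0.0426  0.0181] F [0.4 2.5 1. ] w 0.25
 lin [0.0012, -0.2241, 0.0003] twist [-0.4, 0.0, 0.0]
```

View pics/s2.png

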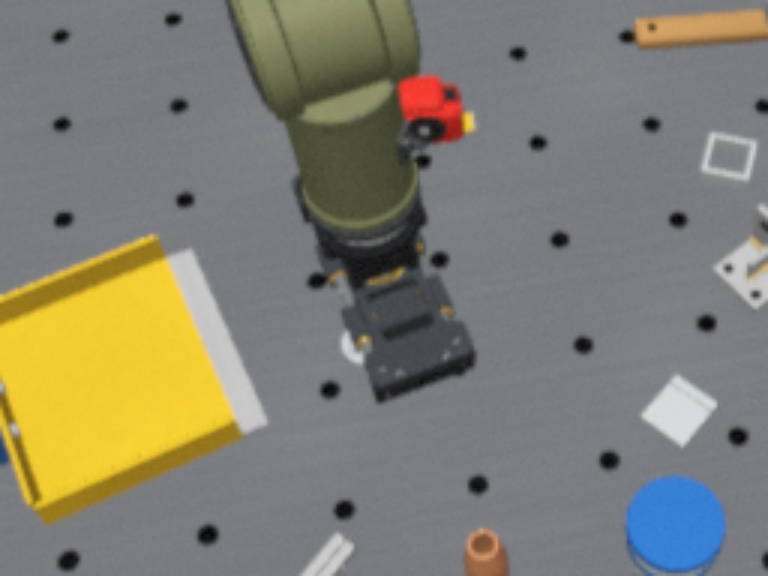

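The disc (crop (353,345)) is being pushed ahead of the fingers at about 2.5 N. I'll continue.

```bash
python3 -m creep '[{"linear":[0,-0.014,0],"twist":[0,0,0],"fingers":0.5},{"linear":[0,-0.028,0],"twist":[0,0,0],"fingers":0.5},{"linear":[0,-0.042,0],"twist":[0,0,0],"fingers":0.5},{"linear":[0,-0.056,0],"twist":[0,0,0],"fingers":0.5},{"linear":[0,-0.07,0],"twist":[0,0,0],"fingers":0.5},{"linear":[0,-0.082,0],"twist":[0,0,0],"fingers":0.5},{"linear":[0,-0.094,0],"twist":[0,0,0],"fingers":0.5},{"linear":[0,-0.106,0],"twist":[0,0,0],"fingers":0.5}]'; python3 - <<'E'
from h import *
go(.6142,-.2614,.017,102.8)
im,_=viewer.get_image("top"); cv2.imwrite("pics/s3.png",cv2.resize(im[100:292,240:496,::-1],None,fx=3,fy=3))
E
```

```text
time: 5.2
position: [0.5884, -0.146, 0.018]
tool_rot: [-0.17, 1.564, 0.17]
ft_force: [-0.5, 1.8, 1.3]
grip_width: 0.246
t 5.2 pos [ 0.5884 -0.146   0.018 ] F [-0.5  1.8  1.3] w 0.25
 lin [0.001, -0.1183, 0.0003] twist [-0.4, -0.0, -0.0]
```

View pics/s3.png

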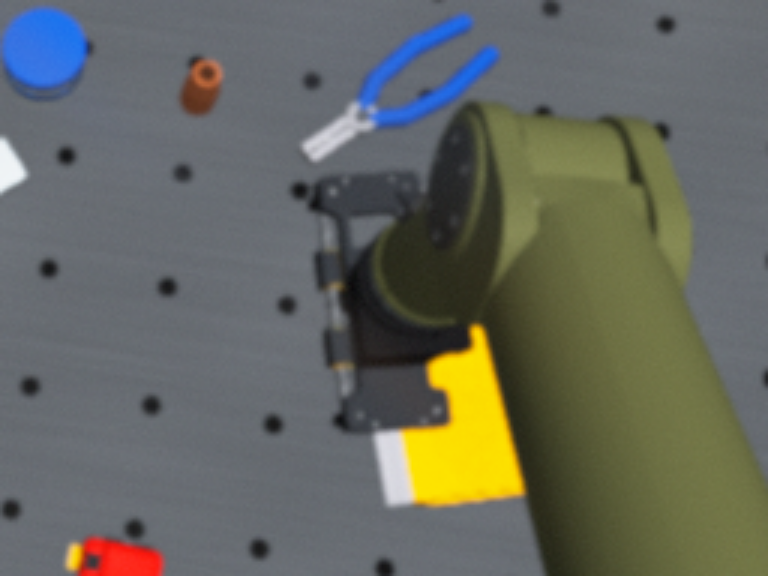

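The gripper is over the lip and no disc has been left behind, so I'll continue into the pan.

```bash
python3 -m creep '[{"linear":[0,-0.014,0],"twist":[0,0,0],"fingers":0.5},{"linear":[0,-0.028,0],"twist":[0,0,0],"fingers":0.5},{"linear":[0,-0.042,0],"twist":[0,0,0],"fingers":0.5},{"linear":[0,-0.056,0],"twist":[0,0,0],"fingers":0.5},{"linear":[0,-0.07,0],"twist":[0,0,0],"fingers":0.5},{"linear":[0,-0.082,0],"twist":[0,0,0],"fingers":0.5},{"linear":[0,-0.094,0],"twist":[0,0,0],"fingers":0.5},{"linear":[0,-0.104,0],"twist":[0,0,0],"fingers":0.5}]'; python3 - <<'E'
from h import *
go(.6142,-.2614,.017,102.8)
E
```

```text
time: 5.92
position: [0.6108, -0.2481, 0.018]
tool_rot: [-0.17, 1.564, 0.169]
ft_force: [-1.0, 0.1, 0.9]
grip_width: 0.254
t 5.92 pos [ 0.6108 -0.2481  0.018 ] F [-1.   0.1  0.9] w 0.25
 lin [0.001, -0.0138, 0.0005] twist [-0.4, -0.0, 0.0]
```

```bash
python3 -m creep '[{"linear":[0,-0.008,0],"twist":[0,0,0],"fingers":0.5},{"linear":[0,-0.012,0],"twist":[0,0,0],"fingers":0.5},{"linear":[0,0.01,0],"twist":[0,0,0],"fingers":0.5},{"linear":[-0.02,0.04,0],"twist":[0,0,0],"fingers":0.5},{"linear":[-0.06,0.07,0],"twist":[0,0,0],"fingers":0.5},{"linear":[-0.1,0.11,0],"twist":[0,0,0],"fingers":0.5},{"linear":[-0.12,0.14,0],"twist":[0,0,0],"fingers":0.5},{"linear":[-0.12,0.18,0],"twist":[0,0,0],"fingers":0.5}]'; python3 - <<'E'
from h import *
P=pan(.03,-.048); S=np.array([.457,.253]); d=(P-S)/np.linalg.norm(P-S); yaw=np.degrees(np.arctan2(-d[1],-d[0]))
a=S-d*.055; b=P-d*.031
print(P,d,yaw,a,b)
go(*a,.12,yaw)
im,_=viewer.get_image("scene"); cv2.imwrite("pics/s4.png",cv2.resize(im[100:292,20:276,::-1],None,fx=3,fy=3))
print(nets.place_of("scene","round_slice"))
E
```

```text
time: 6.58
position: [0.5769, -0.0837, 0.14]
tool_rot: [-0.171, 1.558, 0.165]
ft_force: [1.7, 0.5, 0.4]
grip_width: 0.249
[ 0.524152 -0.308078] [ 0.1188358  -0.99291392] 96.82491832203702 [0.45046403 0.30761027] [ 0.52046809 -0.27729767]
t 6.58 pos [ 0.5769 -0.0837  0.14  ] F [1.7 0.5 0.4] w 0.25
 lin [0.0179, 0.4093, -0.0404] twist [5.5, 0.4, 0.2]
[{'centre': [0.3696, 0.0139, 0.0008], 'conf': 0.68}, {'centre': [0.6187, -0.2899, 0.0008], 'conf': 0.57}]
```

View pics/s4.png

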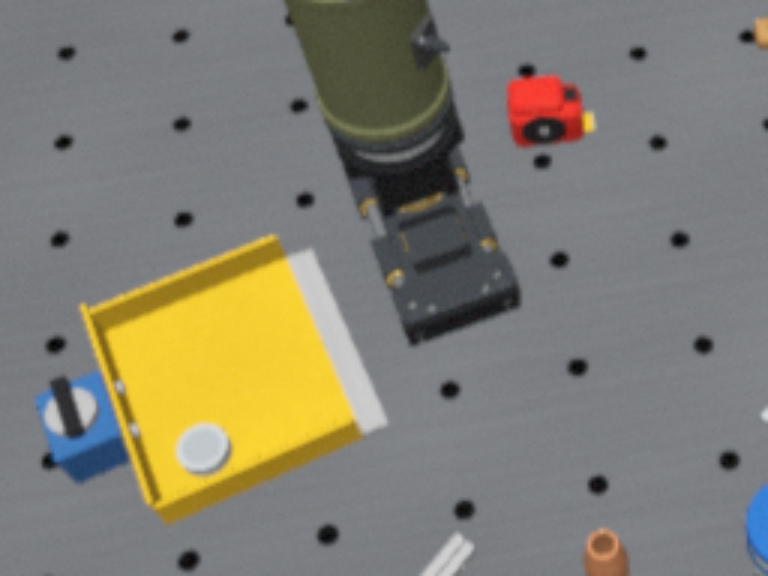

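The disc rests in the pan at crop (203,447), about (0.619,-0.290) per the network. The tube slice is next.

```bash
python3 -m creep '[{"linear":[0,0.20,-0.02],"twist":[3,0.2,0.1],"fingers":0.5},{"linear":[0,0.20,-0.02],"twist":[3,0.2,0.1],"fingers":0.5},{"linear":[0,0.20,-0.02],"twist":[3,0.2,0.1],"fingers":0.5},{"linear":[0,0.409,-0.04],"twist":[5.5,0.4,0.2],"fingers":0.5},{"linear":[0,0.409,-0.04],"twist":[5.5,0.4,0.2],"fingers":0.5},{"linear":[0,0.409,-0.04],"twist":[5.5,0.4,0.2],"fingers":0.5},{"linear":[0,0.409,-0.04],"twist":[5.5,0.4,0.2],"fingers":0.5},{"linear":[0,0.409,-0.04],"twist":[5.5,0.4,0.2],"fingers":0.5}]';python3 -m creep '[{"linear":[0,0.12,-0.012],"twist":[0,0,0],"fingers":0.5},{"linear":[0,0.12,-0.012],"twist":[0,0,0],"fingers":0.5},{"linear":[0,0.12,-0.012],"twist":[0,0,0],"fingers":0.5}]'; python3 - <<'E'
from h import *
go(.4505,.3076,.05,96.8)
E
```

```text
time: 7.35
position: [0.4706, 0.2356, 0.1356]
tool_rot: [-0.094, 1.575, 0.097]
ft_force: [0.7, -0.8, -0.8]
grip_width: 0.251
time: 7.6
position: [0.444, 0.3542, 0.136]
tool_rot: [-0.094, 1.575, 0.098]
ft_force: [0.3, 0.9, 1.2]
grip_width: 0.25
t 7.6 pos [0.444  0.3542 0.136 ] F [0.3 0.9 1.2] w 0.25
 lin [0.0859, -0.0473, 0.0013] twist [0.2, -0.4, -0.2]
```

```bash
python3 -m creep '[{"linear":[0.02,-0.035,0.002],"twist":[0,-0.4,-0.2],"fingers":0.5},{"linear":[0.05,-0.042,0.002],"twist":[0,-0.4,-0.2],"fingers":0.5},{"linear":[0.08,-0.042,0.002],"twist":[0,-0.4,-0.2],"fingers":0.5},{"linear":[0.105,-0.042,0.002],"twist":[0,-0.4,-0.2],"fingers":0.5},{"linear":[0.114,-0.042,0.002],"twist":[0,-0.4,-0.2],"fingers":0.5},{"linear":[0.118,-0.042,0.002],"twist":[0,-0.4,-0.2],"fingers":0.5},{"linear":[0.118,-0.042,0.002],"twist":[0,-0.4,-0.2],"fingers":0.5}]'; python3 - <<'E'
from h import *
go(.5205,-.2773,.017,96.8)
im,_=viewer.get_image("scene"); cv2.imwrite("pics/s5.png",cv2.resize(im[80:240,200:400,::-1],None,fx=3,fy=3))
print(blob("scene",im,(.457,.253),.016))
E
```

```text
time: 8.18
position: [0.4511, 0.3107, 0.0176]
tool_rot: [-0.096, 1.57, 0.095]
ft_force: [0.7, -0.1, 0.6]
grip_width: 0.248
t 8.18 pos [0.4511 0.3107 0.0176] F [ 0.7 -0.1  0.6] w 0.25
 lin [0.0008, -0.5921, -0.0022] twist [0.1, -0.1, 0.0]
[([457.0, 254.0], [41.0, 42.0], 65)]
```

View pics/s5.png

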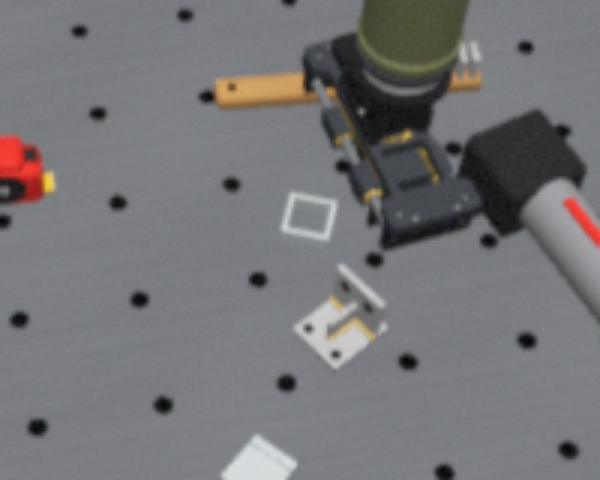

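The tube (crop (310,215)) lies straight ahead of the fingers and the bracket (crop (340,320)) is well clear. I'll start the push slowly.

```bash
python3 -m creep '[{"linear":[0,-0.012,0],"twist":[0,0,0],"fingers":0.5},{"linear":[0,-0.019,0],"twist":[0,0,0],"fingers":0.5},{"linear":[0,-0.025,0],"twist":[0,0,0],"fingers":0.5},{"linear":[0,-0.031,0],"twist":[0,0,0],"fingers":0.5},{"linear":[0,-0.038,0],"twist":[0,0,0],"fingers":0.5},{"linear":[0,-0.047,0],"twist":[0,0,0],"fingers":0.5},{"linear":[0,-0.058,0],"twist":[0,0,0],"fingers":0.5},{"linear":[0,-0.07,0],"twist":[0,0,0],"fingers":0.5}]'
python3 -m creep '[{"linear":[0,-0.014,0],"twist":[0,0,0],"fingers":0.5},{"linear":[0,-0.028,0],"twist":[0,0,0],"fingers":0.5},{"linear":[0,-0.042,0],"twist":[0,0,0],"fingers":0.5},{"linear":[0,-0.056,0],"twist":[0,0,0],"fingers":0.5},{"linear":[0,-0.07,0],"twist":[0,0,0],"fingers":0.5},{"linear":[0,-0.084,0],"twist":[0,0,0],"fingers":0.5},{"linear":[0,-0.096,0],"twist":[0,0,0],"fingers":0.5},{"linear":[0,-0.106,0],"twist":[0,0,0],"fingers":0.5}]'
python3 - <<'E'
from h import *
go(.5205,-.2773,.017,96.8)
for c in("scene","top"):
    im,_=viewer.get_image(c); cv2.imwrite(f"pics/{c}6.png",im[...,::-1])
a,b=(cv2.imread(f"pics/{c}6.png") for c in("scene","top"))
cv2.imwrite("pics/s6.png",np.hstack([cv2.resize(a[100:292,100:300],None,fx=2,fy=2),cv2.resize(b[130:322,180:380],None,fx=2,fy=2)]))
E
```

```text
time: 8.9
position: [0.4599, 0.2405, 0.0181]
tool_rot: [-0.095, 1.568, 0.095]
ft_force: [0.7, 0.2, 1.3]
grip_width: 0.247
time: 9.57
position: [0.4727, 0.134, 0.0179]
tool_rot: [-0.094, 1.569, 0.093]
ft_force: [-0.3, 0.7, 0.3]
grip_width: 0.247
t 9.57 pos [0.4727 0.134  0.0179] F [-0.3  0.7  0.3] w 0.25
 lin [0.0013, -0.4141, -0.0015] twist [0.0, -0.0, 0.0]
```

View pics/s6.png

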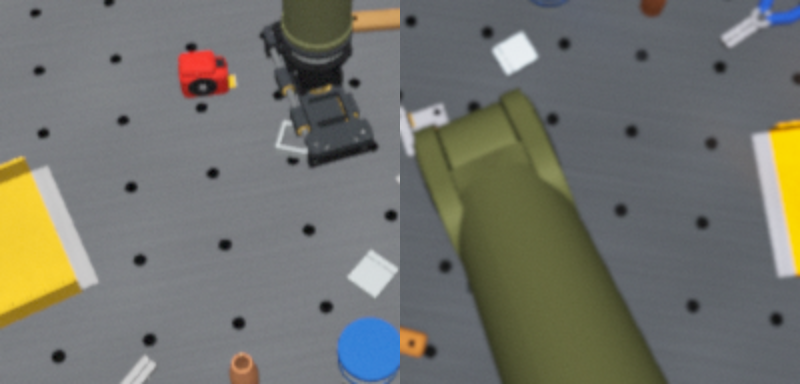

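```bash
python3 - <<'E'
from h import *
for q in ([.476,.104,.016],[.4727-.026,.134,.016],[.4727+.026,.134,.016]): print((proj("scene",q)-[200,120])*6)
im=cv2.imread("pics/scene6.png"); cv2.imwrite("pics/s6b.png",cv2.resize(im[120:200,200:300],None,fx=6,fy=6))
E
```

```text
[274.21232099 283.61850794]
[331.8755104  214.30323021]
[356.8824518  317.23787606]
```

View pics/s6b.png

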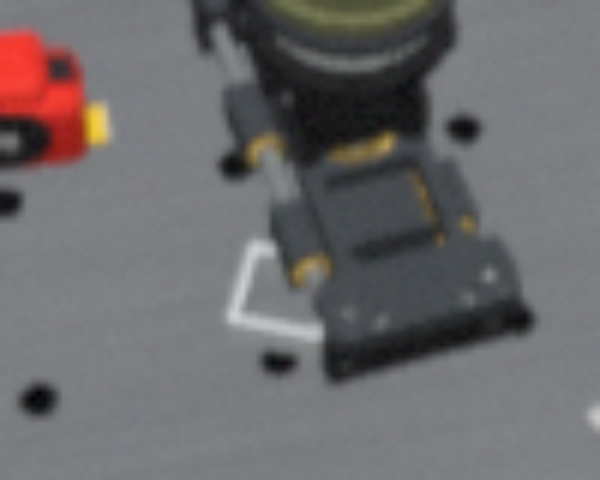

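The tube's centre sits at about (285,285) in the crop, against an expected (274,284), so it is well centred. Continuing.

```bash
python3 -m creep '[{"linear":[0,-0.014,0],"twist":[0,0,0],"fingers":0.5},{"linear":[0,-0.028,0],"twist":[0,0,0],"fingers":0.5},{"linear":[0,-0.042,0],"twist":[0,0,0],"fingers":0.5},{"linear":[0,-0.056,0],"twist":[0,0,0],"fingers":0.5},{"linear":[0,-0.07,0],"twist":[0,0,0],"fingers":0.5},{"linear":[0,-0.084,0],"twist":[0,0,0],"fingers":0.5},{"linear":[0,-0.098,0],"twist":[0,0,0],"fingers":0.5},{"linear":[0,-0.112,0],"twist":[0,0,0],"fingers":0.5}]'
python3 -m creep '[{"linear":[0,-0.014,0],"twist":[0,0,0],"fingers":0.5},{"linear":[0,-0.028,0],"twist":[0,0,0],"fingers":0.5},{"linear":[0,-0.042,0],"twist":[0,0,0],"fingers":0.5},{"linear":[0,-0.056,0],"twist":[0,0,0],"fingers":0.5},{"linear":[0,-0.07,0],"twist":[0,0,0],"fingers":0.5},{"linear":[0,-0.082,0],"twist":[0,0,0],"fingers":0.5},{"linear":[0,-0.092,0],"twist":[0,0,0],"fingers":0.5},{"linear":[0,-0.1,0],"twist":[0,0,0],"fingers":0.5}]'
python3 - <<'E'
from h import *
go(.5205,-.2773,.017,96.8)
s,p,M=st()
im,_=viewer.get_image("scene"); cv2.imwrite("pics/s7.png",cv2.resize(im[140:260,60:220,::-1],None,fx=4,fy=4))
print((proj("scene",p+[.0036,-.030,0])-[60,140])*4)
E
```

```text
time: 10.33
position: [0.4859, 0.0248, 0.018]
tool_rot: [-0.095, 1.569, 0.096]
ft_force: [-0.2, 1.3, 0.2]
grip_width: 0.249
time: 11.0
position: [0.4981, -0.0753, 0.0179]
tool_rot: [-0.095, 1.569, 0.094]
ft_force: [0.7, 0.1, 0.1]
grip_width: 0.254
t 11.0 pos [ 0.4981 -0.0753  0.0179] F [0.7 0.1 0.1] w 0.25
 lin [0.001, -0.2032, -0.0021] twist [0.1, -0.0, 0.0]
[406.34255194 199.70737074]
```

View pics/s7.png

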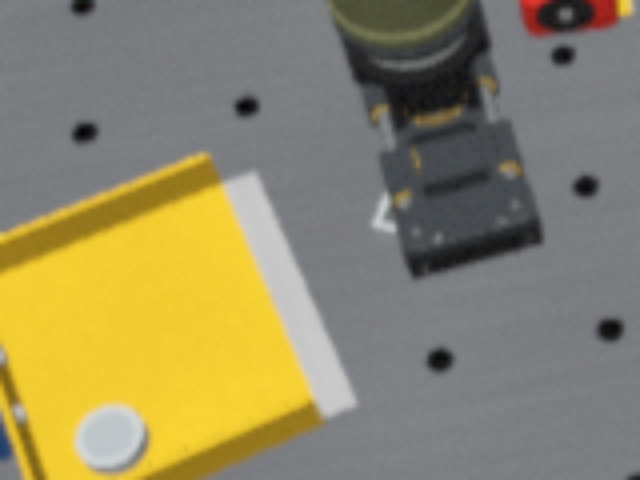

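```bash
python3 -m creep '[{"linear":[0,-0.012,0],"twist":[0,0,0],"fingers":0.5},{"linear":[0,-0.024,0],"twist":[0,0,0],"fingers":0.5},{"linear":[0,-0.036,0],"twist":[0,0,0],"fingers":0.5},{"linear":[0,-0.05,0],"twist":[0,0,0],"fingers":0.5},{"linear":[0,-0.064,0],"twist":[0,0,0],"fingers":0.5},{"linear":[0,-0.078,0],"twist":[0,0,0],"fingers":0.5},{"linear":[0,-0.09,0],"twist":[0,0,0],"fingers":0.5},{"linear":[0,-0.1,0],"twist":[0,0,0],"fingers":0.5}]'
python3 - <<'E'
from h import *
go(.5205,-.2773,.017,96.8)
s,p,M=st()
im,_=viewer.get_image("scene"); cv2.imwrite("pics/s8.png",cv2.resize(im[140:260,60:220,::-1],None,fx=4,fy=4))
E
```

```text
time: 11.72
position: [0.5102, -0.1758, 0.018]
tool_rot: [-0.094, 1.569, 0.093]
ft_force: [0.4, 1.1, 2.0]
grip_width: 0.249
t 11.72 pos [ 0.5102 -0.1758  0.018 ] F [0.4 1.1 2. ] w 0.25
 lin [0.0011, -0.102, -0.0018] twist [0.0, -0.0, 0.0]
```

View pics/s8.png

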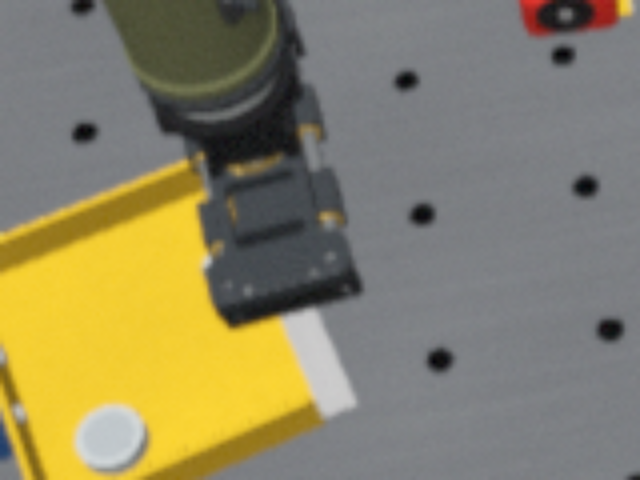

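The tube's corner shows at (208,265), just inside the flat floor. I'll finish the push, then back off and lift.

```bash
python3 -m creep '[{"linear":[0,-0.013,0],"twist":[0,0,0],"fingers":0.5},{"linear":[0,-0.026,0],"twist":[0,0,0],"fingers":0.5},{"linear":[0,-0.04,0],"twist":[0,0,0],"fingers":0.5},{"linear":[0,-0.054,0],"twist":[0,0,0],"fingers":0.5},{"linear":[0,-0.067,0],"twist":[0,0,0],"fingers":0.5},{"linear":[0,-0.079,0],"twist":[0,0,0],"fingers":0.5},{"linear":[0,-0.09,0],"twist":[0,0,0],"fingers":0.5},{"linear":[0,-0.1,0],"twist":[0,0,0],"fingers":0.5}]'
python3 -m creep '[{"linear":[0,0.015,0],"twist":[0,0,0],"fingers":0.5},{"linear":[-0.01,0.04,0],"twist":[0,0,0],"fingers":0.5},{"linear":[-0.04,0.065,0],"twist":[0,0,0],"fingers":0.5},{"linear":[-0.08,0.08,0],"twist":[0,0,0],"fingers":0.5},{"linear":[-0.12,0.1,0],"twist":[0,0,0],"fingers":0.5},{"linear":[-0.12,0.14,0.02],"twist":[0,0,0],"fingers":0.5},{"linear":[-0.12,0.175,0.04],"twist":[0,0,0],"fingers":0.5}]'
python3 - <<'E'
from h import *
im,_=viewer.get_image("scene"); cv2.imwrite("pics/s9.png",cv2.resize(im[140:300,20:320,::-1],None,fx=2.5,fy=2.5))
B=blob("scene",im,(.675,.159),.012);print(B)
S=np.array([.675,.159]);P=pan(-.165,.005); d=(P-S)/np.linalg.norm(P-S); yaw=np.degrees(np.arctan2(-d[1],-d[0]))
a=S-d*.06; b=P-d*.031
print("tgt",P,d,yaw,a,b)
go(*a,.13,yaw)
E
```

```text
time: 12.43
position: [0.5222, -0.2746, 0.018]
tool_rot: [-0.095, 1.569, 0.094]
ft_force: [0.5, 0.8, -0.6]
grip_width: 0.249
time: 13.02
position: [0.541, -0.0987, 0.1415]
tool_rot: [-0.095, 1.564, 0.088]
ft_force: [0.5, 0.2, 0.1]
grip_width: 0.247
[([675.0, 159.0], [41.0, 47.0], 40)]
tgt [ 0.521265 -0.106055] [-0.50172566 -0.8650268 ] 59.88576541977972 [0.70510354 0.21090161] [ 0.5368185  -0.07923917]
t 13.07 pos [ 0.5437 -0.0862  0.1409] F [1.4 7.6 0.4] w 0.25
 lin [0.0133, 0.2737, 0.1984] twist [37.5, 0.4, -0.3]
```

View pics/s9.png

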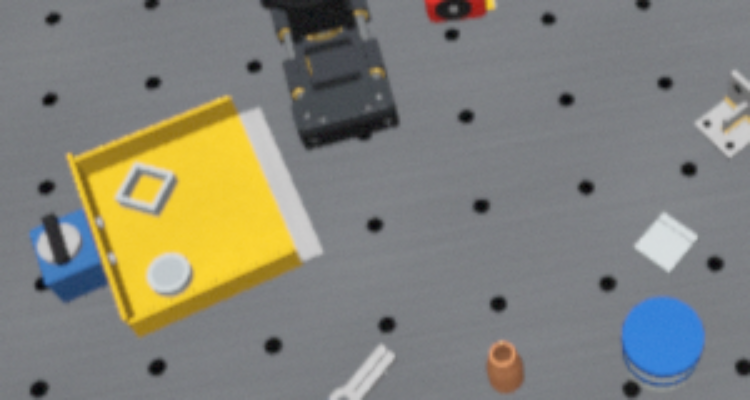

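Tube at (150,188) and disc at (168,272) both lie deep in the pan. Now the bar end (665,242), starting with a diagonal push to in front of the mouth.

```bash
python3 -m creep '[{"linear":[0,0.2737,0.1984],"twist":[37.5,0.4,-0.3],"fingers":0.5},{"linear":[0,0.2737,0.1984],"twist":[37.5,0.4,-0.3],"fingers":0.5},{"linear":[0,0.2737,0.1984],"twist":[37.5,0.4,-0.3],"fingers":0.5},{"linear":[0,0.2737,0.1984],"twist":[37.5,0.4,-0.3],"fingers":0.5},{"linear":[0,0.2737,0.1984],"twist":[37.5,0.4,-0.3],"fingers":0.5},{"linear":[0,0.2737,0.1984],"twist":[37.5,0.4,-0.3],"fingers":0.5},{"linear":[0,0.2737,0.1984],"twist":[37.5,0.4,-0.3],"fingers":0.5},{"linear":[0,0.2737,0.1984],"twist":[37.5,0.4,-0.3],"fingers":0.5}]'
python3 - <<'E'
from h import *
go(.7051,.2109,.13,59.9)
E
```

```text
time: 13.73
position: [0.6932, 0.1797, 0.1373]
tool_rot: [0.413, 1.537, -0.424]
ft_force: [0.3, 0.2, 1.1]
grip_width: 0.25
t 13.73 pos [0.6932 0.1797 0.1373] F [0.3 0.2 1.1] w 0.25
 lin [0.0071, 0.033, -0.0056] twist [-0.5, -0.3, 0.5]
```

```bash
python3 -m creep '[{"linear":[0,0.033,-0.005],"twist":[-0.5,-0.3,0.5],"fingers":0.5},{"linear":[0,0.033,-0.005],"twist":[-0.5,-0.3,0.5],"fingers":0.5},{"linear":[0.035,0.033,-0.005],"twist":[-0.5,-0.3,0.5],"fingers":0.5},{"linear":[0.07,0.033,-0.005],"twist":[-0.5,-0.3,0.5],"fingers":0.5},{"linear":[0.1,0.033,-0.005],"twist":[-0.5,-0.3,0.5],"fingers":0.5},{"linear":[0.115,0.033,-0.005],"twist":[-0.5,-0.3,0.5],"fingers":0.5},{"linear":[0.119,0.033,-0.005],"twist":[-0.5,-0.3,0.5],"fingers":0.5},{"linear":[0.119,0.033,-0.005],"twist":[-0.5,-0.3,0.5],"fingers":0.5}]'
python3 - <<'E'
from h import *
go(.5368,-.0792,.0165,59.9)
im,_=viewer.get_image("scene"); cv2.imwrite("pics/s10.png",cv2.resize(im[140:300,180:380,::-1],None,fx=3.5,fy=3.5))
print(blob("scene",im,(.675,.159),.012))
E
```

```text
time: 14.4
position: [0.7035, 0.2081, 0.0176]
tool_rot: [0.412, 1.532, -0.411]
ft_force: [0.3, 0.1, 0.6]
grip_width: 0.25
t 14.4 pos [0.7035 0.2081 0.0176] F [0.3 0.1 0.6] w 0.25
 lin [0.0011, -0.3322, -0.0002] twist [0.0, -0.1, -0.0]
[([675.0, 159.0], [40.0, 46.0], 41)]
```

View pics/s10.png

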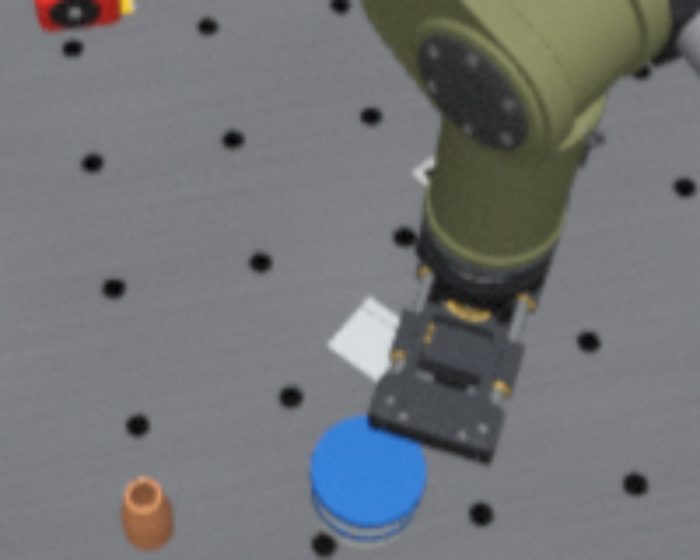

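The gripper is behind the bar (crop (365,338)), with its body passing above the tin. I'll push gently.

```bash
python3 -m creep '[{"linear":[0,-0.01,0],"twist":[0,0,0],"fingers":0.5},{"linear":[0,-0.016,0],"twist":[0,0,0],"fingers":0.5},{"linear":[0,-0.021,0],"twist":[0,0,0],"fingers":0.5},{"linear":[0,-0.026,0],"twist":[0,0,0],"fingers":0.5},{"linear":[0,-0.031,0],"twist":[0,0,0],"fingers":0.5},{"linear":[0,-0.038,0],"twist":[0,0,0],"fingers":0.5},{"linear":[0,-0.047,0],"twist":[0,0,0],"fingers":0.5},{"linear":[0,-0.057,0],"twist":[0,0,0],"fingers":0.5}]'
python3 -m creep '[{"linear":[0,-0.011,0],"twist":[0,0,0],"fingers":0.5},{"linear":[0,-0.022,0],"twist":[0,0,0],"fingers":0.5},{"linear":[0,-0.033,0],"twist":[0,0,0],"fingers":0.5},{"linear":[0,-0.045,0],"twist":[0,0,0],"fingers":0.5},{"linear":[0,-0.057,0],"twist":[0,0,0],"fingers":0.5},{"linear":[0,-0.069,0],"twist":[0,0,0],"fingers":0.5},{"linear":[0,-0.081,0],"twist":[0,0,0],"fingers":0.5},{"linear":[0,-0.091,0],"twist":[0,0,0],"fingers":0.5}]'
python3 - <<'E'
from h import *
go(.5368,-.0792,.0165,59.9)
s,p,M=st()
im,_=viewer.get_image("scene"); cv2.imwrite("pics/s11.png",cv2.resize(im[140:260,160:320,::-1],None,fx=4,fy=4))
print((proj("scene",p+[-.0155,-.0268,-.006])-[160,140])*4)
E
```

```text
time: 15.12
position: [0.6754, 0.159, 0.0188]
tool_rot: [0.412, 1.53, -0.41]
ft_force: [0.3, 1.3, 0.5]
grip_width: 0.253
time: 15.78
position: [0.6291, 0.0788, 0.0183]
tool_rot: [0.412, 1.531, -0.412]
ft_force: [0.1, 1.2, 0.9]
grip_width: 0.247
t 15.78 pos [0.6291 0.0788 0.0183] F [0.1 1.2 0.9] w 0.25
 lin [0.0017, -0.183, -0.0006] twist [-0.0, 0.0, -0.0]
[298.79732008 322.09197094]
```

View pics/s11.png

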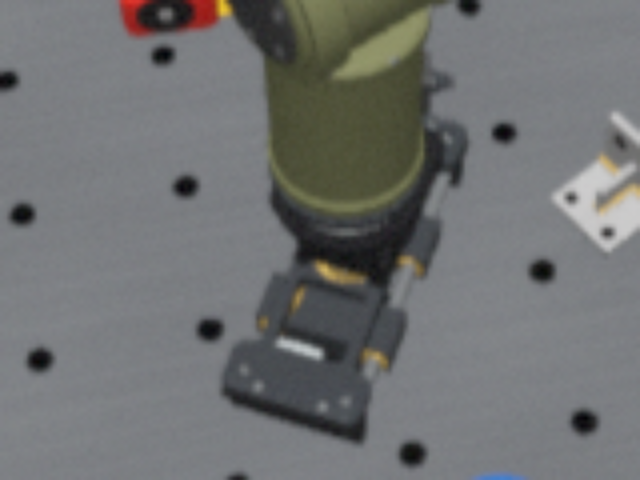

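The bar shows through the gripper at (300,348), so it is being carried along as expected.

```bash
python3 -m creep '[{"linear":[0.001,-0.011,0],"twist":[0,0,0],"fingers":0.5},{"linear":[0.001,-0.022,0],"twist":[0,0,0],"fingers":0.5},{"linear":[0.001,-0.034,0],"twist":[0,0,0],"fingers":0.5},{"linear":[0.001,-0.046,0],"twist":[0,0,0],"fingers":0.5},{"linear":[0.001,-0.058,0],"twist":[0,0,0],"fingers":0.5},{"linear":[0.001,-0.07,0],"twist":[0,0,0],"fingers":0.5},{"linear":[0.001,-0.082,0],"twist":[0,0,0],"fingers":0.5},{"linear":[0.001,-0.094,0],"twist":[0,0,0],"fingers":0.5}]'
python3 -m creep '[{"linear":[0,-0.011,0],"twist":[0,0,0],"fingers":0.5},{"linear":[0,-0.022,0],"twist":[0,0,0],"fingers":0.5},{"linear":[0,-0.034,0],"twist":[0,0,0],"fingers":0.5},{"linear":[0,-0.046,0],"twist":[0,0,0],"fingers":0.5},{"linear":[0,-0.058,0],"twist":[0,0,0],"fingers":0.5},{"linear":[0,-0.069,0],"twist":[0,0,0],"fingers":0.5},{"linear":[0,-0.079,0],"twist":[0,0,0],"fingers":0.5},{"linear":[0,-0.088,0],"twist":[0,0,0],"fingers":0.5}]'
python3 -m creep '[{"linear":[0,0.015,0],"twist":[0,0,0],"fingers":0.5},{"linear":[-0.01,0.04,0],"twist":[0,0,0],"fingers":0.5},{"linear":[-0.04,0.065,0],"twist":[-4,0,0],"fingers":0.5},{"linear":[-0.08,0.09,0],"twist":[-10,0,0],"fingers":0.5},{"linear":[-0.1,0.11,0],"twist":[-16,0,0],"fingers":0.5},{"linear":[-0.1,0.14,0],"twist":[-22,0,0],"fingers":0.5},{"linear":[-0.1,0.16,0],"twist":[-28,0,0],"fingers":0.5}]'
python3 - <<'E'
from h import *
go(.5368,-.0792,.0165,59.9)
im,_=viewer.get_image("scene"); cv2.imwrite("pics/s12.png",cv2.resize(im[140:260,60:260,::-1],None,fx=4,fy=4))
print(blob("scene",im,(.521,-.106),.012), nets.place_of("scene","bar_end"))
E
```

```text
time: 16.5
position: [0.5821, -0.0021, 0.0173]
tool_rot: [0.413, 1.53, -0.411]
ft_force: [0.5, 0.9, 1.1]
grip_width: 0.245
time: 17.17
position: [0.538, -0.0782, 0.0172]
tool_rot: [0.413, 1.531, -0.411]
ft_force: [0.8, 1.3, 0.6]
grip_width: 0.249
time: 17.75
position: [0.6206, 0.063, 0.1197]
tool_rot: [0.025, 1.566, -0.023]
ft_force: [-0.3, 0.1, -0.1]
grip_width: 0.252
t 17.75 pos [0.6206 0.063  0.1197] F [-0.3  0.1 -0.1] w 0.25
 lin [0.1026, -0.1449, -0.08] twist [28.3, 0.3, -0.1]
[([526.0, -109.0], [40.0, 47.0], 60), ([561.0, -170.0], [35.0, 11.0], 12)] [{'centre': [0.5244, -0.1121, -0.0003], 'conf': 0.8}]
```

View pics/s12.png

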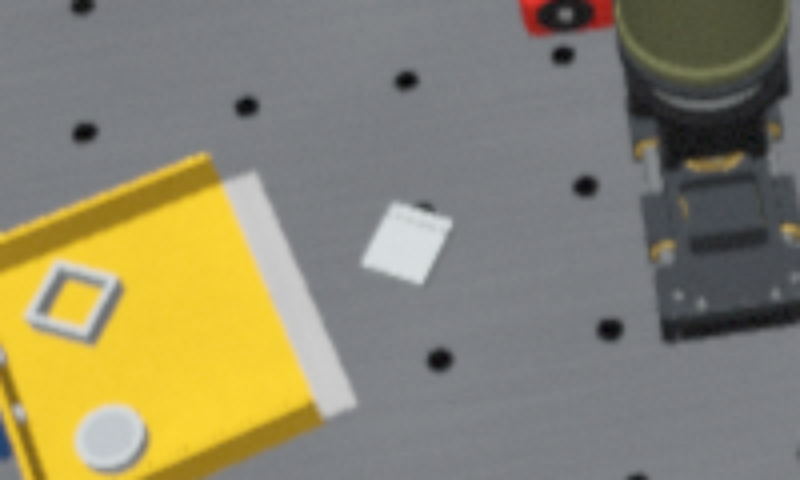

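Bar at about (0.525,-0.110) in front of the mouth (pan y ≈ +8 mm), with one corner towards the new push direction. That corner will sit in the finger gap.

```bash
python3 - <<'E'
from h import *
print(pan(-.044,.0075)); go(.508,-.050,.12,106)
im=cv2.imread("pics/s12.png")
E
```

```text
[ 0.5570635 -0.221646 ]
t 17.85 pos [0.6193 0.0653 0.1177] F [-0.7 -0.1  0.3] w 0.25
 lin [-0.0029, -0.1184, -0.1078] twist [-17.7, 0.1, -0.2]
```

```bash
python3 -m creep '[{"linear":[0,-0.118,-0.108],"twist":[-17.7,0,0],"fingers":0.5},{"linear":[0,-0.118,-0.108],"twist":[-17.7,0,0],"fingers":0.5},{"linear":[0,-0.118,-0.108],"twist":[-17.7,0,0],"fingers":0.5},{"linear":[0,-0.118,-0.108],"twist":[-17.7,0,0],"fingers":0.5},{"linear":[0,-0.118,-0.108],"twist":[-17.7,0,0],"fingers":0.5},{"linear":[0,-0.118,-0.108],"twist":[-17.7,0,0],"fingers":0.5}]'
python3 - <<'E'
from h import *
go(.508,-.050,.017,106)
E
```

```text
time: 18.35
position: [0.5042, -0.057, 0.1165]
tool_rot: [-0.209, 1.562, 0.206]
ft_force: [0.6, 0.7, 0.6]
grip_width: 0.253
t 18.35 pos [ 0.5042 -0.057   0.1165] F [0.6 0.7 0.6] w 0.25
 lin [0.0995, 0.006, 0.0057] twist [-0.9, -0.1, 0.1]
```

```bash
python3 -m creep '[{"linear":[0.02,0.008,0.004],"twist":[-0.9,0,0],"fingers":0.5},{"linear":[0.05,0.008,0.004],"twist":[-0.9,0,0],"fingers":0.5},{"linear":[0.08,0.008,0.004],"twist":[-0.9,0,0],"fingers":0.5},{"linear":[0.094,0.008,0.004],"twist":[-0.9,0,0],"fingers":0.5},{"linear":[0.1,0.008,0.004],"twist":[-0.9,0,0],"fingers":0.5},{"linear":[0.1,0.008,0.004],"twist":[-0.9,0,0],"fingers":0.5}]'
python3 - <<'E'
from h import *
go(.5571,-.2216,.017,106)
im,_=viewer.get_image("scene"); cv2.imwrite("pics/s13.png",cv2.resize(im[140:260,60:260,::-1],None,fx=4,fy=4))
E
```

```text
time: 18.85
position: [0.5078, -0.043, 0.0162]
tool_rot: [-0.225, 1.56, 0.229]
ft_force: [0.6, 0.4, -0.1]
grip_width: 0.246
t 18.85 pos [ 0.5078 -0.043   0.0162] F [ 0.6  0.4 -0.1] w 0.25
 lin [-0.0013, -0.1853, -0.0036] twist [0.6, -0.0, -0.1]
```

View pics/s13.png

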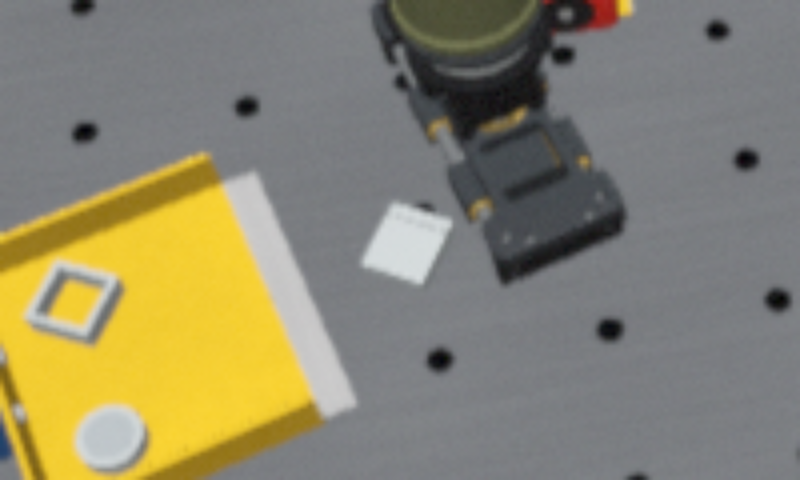

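The tool is lined up behind the bar (407,243), heading for the middle of the mouth.

```bash
python3 -m creep '[{"linear":[-0.001,-0.013,0],"twist":[0,0,0],"fingers":0.5},{"linear":[-0.001,-0.02,0],"twist":[0,0,0],"fingers":0.5},{"linear":[-0.001,-0.025,0],"twist":[0,0,0],"fingers":0.5},{"linear":[-0.001,-0.03,0],"twist":[0,0,0],"fingers":0.5},{"linear":[-0.001,-0.036,0],"twist":[0,0,0],"fingers":0.5},{"linear":[-0.001,-0.042,0],"twist":[0,0,0],"fingers":0.5},{"linear":[-0.001,-0.05,0],"twist":[0,0,0],"fingers":0.5},{"linear":[-0.001,-0.06,0],"twist":[0,0,0],"fingers":0.5}]'
python3 -m creep '[{"linear":[0,-0.011,0],"twist":[0,0,0],"fingers":0.5},{"linear":[0,-0.022,0],"twist":[0,0,0],"fingers":0.5},{"linear":[0,-0.034,0],"twist":[0,0,0],"fingers":0.5},{"linear":[0,-0.044,0],"twist":[0,0,0],"fingers":0.5},{"linear":[0,-0.052,0],"twist":[0,0,0],"fingers":0.5},{"linear":[0,-0.06,0],"twist":[0,0,0],"fingers":0.5}]'
python3 - <<'E'
from h import *
go(.5571,-.2216,.017,106)
im,_=viewer.get_image("scene"); cv2.imwrite("pics/s14.png",cv2.resize(im[140:260,60:260,::-1],None,fx=4,fy=4))
E
```

```text
time: 19.57
position: [0.5254, -0.1015, 0.0181]
tool_rot: [-0.226, 1.558, 0.228]
ft_force: [0.4, 1.1, 0.2]
grip_width: 0.251
time: 20.07
position: [0.5427, -0.1596, 0.0181]
tool_rot: [-0.225, 1.558, 0.227]
ft_force: [-0.6, 1.9, 1.4]
grip_width: 0.248
t 20.07 pos [ 0.5427 -0.1596  0.0181] F [-0.6  1.9  1.4] w 0.25
 lin [0.001, -0.0635, -0.0038] twist [0.5, 0.1, -0.1]
```

View pics/s14.png

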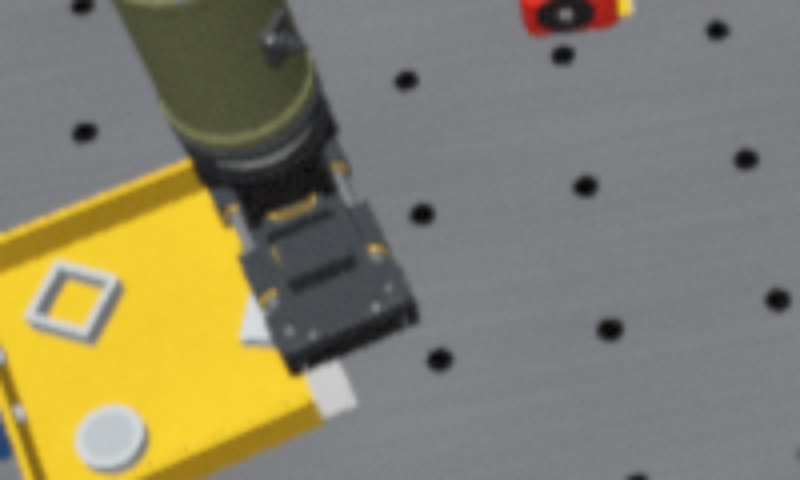

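The bar's leading corner is on the flat floor at (243,340). I'll finish with about 66 mm more, then back off and lift.

```bash
python3 -m creep '[{"linear":[0,-0.01,0],"twist":[0,0,0],"fingers":0.5},{"linear":[0,-0.021,0],"twist":[0,0,0],"fingers":0.5},{"linear":[0,-0.032,0],"twist":[0,0,0],"fingers":0.5},{"linear":[0,-0.042,0],"twist":[0,0,0],"fingers":0.5},{"linear":[0,-0.05,0],"twist":[0,0,0],"fingers":0.5},{"linear":[0,-0.057,0],"twist":[0,0,0],"fingers":0.5},{"linear":[0,-0.063,0],"twist":[0,0,0],"fingers":0.5},{"linear":[0,-0.067,0],"twist":[0,0,0],"fingers":0.5}]'
python3 -m creep '[{"linear":[0,0.012,0],"twist":[0,0,0],"fingers":0.5},{"linear":[-0.01,0.035,0],"twist":[0,0,0],"fingers":0.5},{"linear":[-0.04,0.06,0],"twist":[0,0,0],"fingers":0.5},{"linear":[-0.08,0.085,0],"twist":[0,0,0],"fingers":0.5},{"linear":[-0.12,0.11,0],"twist":[0,0,0],"fingers":0.5},{"linear":[-0.12,0.14,0],"twist":[0,0,0],"fingers":0.5},{"linear":[-0.12,0.17,0],"twist":[0,0,0],"fingers":0.5},{"linear":[-0.12,0.17,0],"twist":[0,0,0],"fingers":0.5}]'
python3 - <<'E'
from h import *
im,_=viewer.get_image("scene"); cv2.imwrite("pics/s15.png",im[...,::-1])
cv2.imwrite("pics/s15c.png",cv2.resize(im[140:290,20:220,::-1],None,fx=4,fy=4))
for n in["bar_end","tube_slice","round_slice","bracket","tape_measure","gas_nozzle","gel_tin","wire_brush","pliers","grinder"]:
    r=nets.place_of("scene",n)[:2]
    for a in r:
        q=np.array(a["centre"])[:2]-[.562,-.266]
        print(n,np.round(a["centre"],3),round(a["conf"],2),"pan",round(q@[.276,-.961],3),round(q@[.961,.276],3))
print(readout.get_state()["time"],readout.get_state()["position"])
E
```

```text
time: 20.78
position: [0.5616, -0.224, 0.018]
tool_rot: [-0.225, 1.558, 0.226]
ft_force: [0.1, 0.9, -0.9]
grip_width: 0.252
time: 21.45
position: [0.5117, -0.0519, 0.1394]
tool_rot: [-0.234, 1.556, 0.234]
ft_force: [0.5, -0.1, 0.3]
grip_width: 0.251
bar_end [ 0.57  -0.25   0.003] 0.56 pan -0.013 0.013
tube_slice [ 0.531 -0.306  0.002] 0.48 pan 0.03 -0.041
round_slice [ 0.621 -0.287 -0.002] 0.8 pan 0.036 0.051
bracket [0.559 0.252 0.003] 0.71 pan -0.498 0.14
tape_measure [ 0.373  0.01  -0.002] 0.59 pan -0.318 -0.106
gas_nozzle [ 0.767 -0.005 -0.004] 0.67 pan -0.195 0.269
gel_tin [ 0.775  0.13  -0.   ] 0.64 pan -0.321 0.314
wire_brush [ 0.323  0.326 -0.003] 0.84 pan -0.635 -0.066
wire_brush [ 0.773  0.129 -0.003] 0.54 pan -0.322 0.312
pliers [ 0.772 -0.141 -0.001] 0.8 pan -0.062 0.237
grinder [ 0.593  0.472 -0.003] 0.63 pan -0.7 0.233
22.0 [ 0.51305161 -0.06062741  0.13788332]
```

View pics/s15.png

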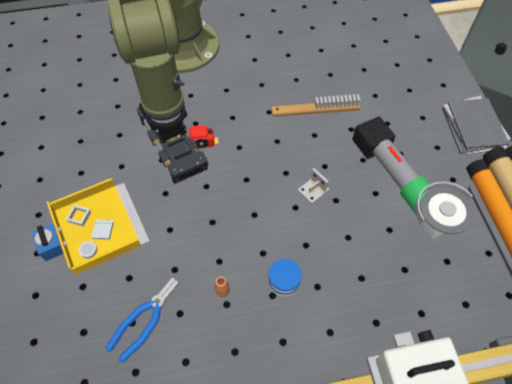

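View pics/s15c.png

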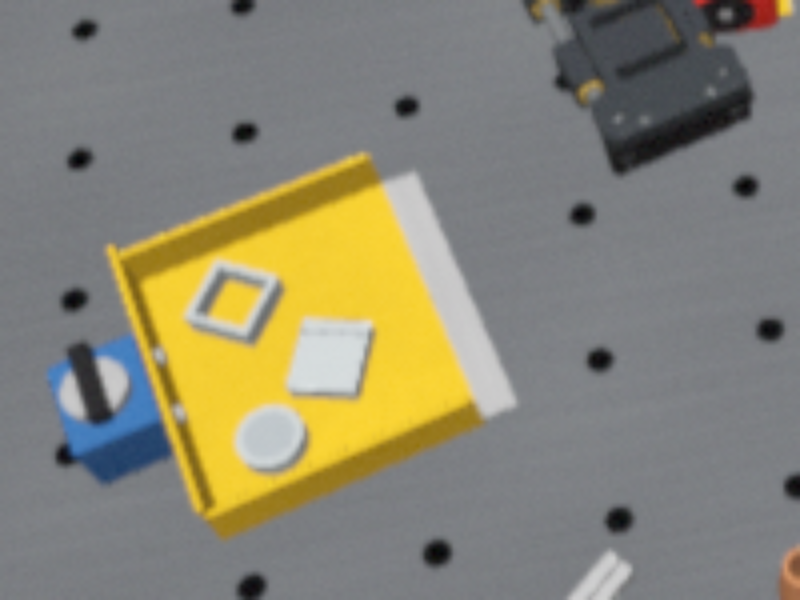

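All three cut-offs lie flat on the pan's floor (crop (235,300), (330,357), (270,437)), at pan x of about +30, −13 and +36 mm. The tools haven't moved and the arm is clear, so I'll hand the job in.

```bash
python3 -c "
from bench import job
print(job.close_job())"
```

```text
the job is handed in; nothing more can be done
None
```

All three cut-offs are in the scrap pan, and I handed the job in at about 22 s of the 58 s allowed. I swept each one along the table with the part-open fingertips (22 mm gap). The bar end took two pushes, because I re-aligned it in front of the pan's mouth.

The last checks used one scene picture and the networks, good to about 4 mm:

| Cut-off | Pan x (mm) | Pan y (mm) |
|---|---|---|
| Bar end | −13 | +13 |
| Tube slice | +30 | −41 |
| Round slice | +36 | +51 |

- **Position:** every centre is well past the required −55 mm, and all three lie flat and clear of the walls.
- **Tools:** the bracket, tape measure, gas nozzle and other tools read within a few mm of their first scene-camera positions. The exception is the pliers: their first scene reading was a misdetection on the nozzle, so I compared them with the top-camera reading instead.
- **Forces:** the wrist force sensor showed only a few newtons at the end of each pushing call, with no peaks recorded between. One reading of 7.6 N came while the arm was moving free above the table.
- **Disagreements:** a few networks gave low-confidence false hits, such as "wire_brush" on the gel tin and "round_slice" on the tape measure. I rejected these against the pictures.
- **Arm:** it ended raised and touching nothing.

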